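# Fit the missing terminal block and show the control card to the inspection camera

## Task

One of the control cards standing in the wooden rack still has an empty white header: take the orange terminal block from the tray and press it firmly down into that header, wire entries facing outwards, until its shoulder sits flush on the header, with the card still in the rack. Then draw this card out of the rack by its black handle and hold it up to the inspection camera: middle of the component side on the lens axis, 15 cm in front of the lens, facing the lens squarely (the camera looks down at a slant, so lean the card back to match), handle edge up. Leave the other things and the camera as they are, and finish holding the card still there in the gripper; do not put it down.

Things in the scene. Friction and masses are not known exactly. Their poses are not given: they have to be found in the camera images.
- card: the card to finish: stiff green circuit card 130 wide x 90 high x 2.4 mm thick, 120 g, black handle on top, EMPTY white header. Origin: middle of its lower edge, 12 mm above the table in the rack. x points out of the component side, y along its width, z up to the handle. Parts stand up to 22 mm out of the component side; under the handle it is bare for 25 mm. It rocks up to 2 degrees in the rack
- card_face (a point): middle of the card's component-side surface, 45 mm above its lower edge (card axes)
- card_handle (a point): centre of the card's handle, 93 mm above the lower edge (card axes). The handle is 12 mm thick (along card x, grip it across this), 44 mm long (y), 22 mm high (82 to 104 mm above the lower edge), centred over the board
- card_header (a point): middle of the mouth of the white header, level with the card's top edge, 11.4 mm out from the card's middle plane and 45 mm towards its +y end (card axes). The header is 20.4 (x) x 38.4 (y) x 14 mm high; its rectangular recess opens upwards, is 14.4 x 32.4 mm and 11 mm deep, with a 2 mm lead-in bevel all round its mouth
- plug: orange 4-way terminal block, 22 g, standing in the tray on its tongue. Origin: centre of the tongue's underside; z up, x out of the side with four dark wire entries, y along its length. Tongue 12 (x) x 30 (y) x 11 mm high; above it the body 20 x 38 x 16 mm, from 11 to 27 mm up, overhangs as a shoulder. Grip across the 20 mm. Loose fit, 1.2 mm play each side, no latch. Plug x must lie along card x
- plug_shoulder (a point): centre of the plug at the level of its shoulder, 11 mm above its origin (plug axes); meets card_header when home
- plug_front (a point): centre of the plug's wire-entry side, 10 mm out along plug x
- rack: fixed light-wood card rack, 206 (x) x 160 (y) x 67 mm high, origin under its centre; three slots 65 mm apart along its x; base 12 mm thick, two side rails 55 mm higher whose 3.4 mm grooves guide the cards' upright edges. Cards draw straight up and are clear once raised 55 mm. Card axes are parallel to the rack's
- card_b: finished card of the same make with its orange block fitted (fixed to it), standing in another slot; leave it. Its block's top is 106 mm above its lower edge
- card_c: another finished card like card_b; leave it
- tray: fixed shallow black tray 105 x 175 x 12 mm high, walls and floor about 3 mm thick, origin at the centre of its underside
- plug_blue: blue 3-way terminal block standing in the same tray, 20 x 31 x 27 mm; not needed, leave it
- lens (a point): centre of the front of the inspection camera's lens, inside its LED ring (66 mm across). x: along the lens axis from the work back into the camera, sloping up; y horizontal; z up, square to the axis. The white camera head (100 x 62 x 60 mm) begins 55 mm behind the lens front. It stays as set; its column and 200 x 180 mm foot stand behind and below it
- focus (a point): the point on the lens axis 150 mm in front of the lens where card_face must be held; same axes as lens. The card is presented rightly when its x, y, z axes lie along these
- spool: black solder spool 48 mm across, 38 mm high, origin under its centre; leave it
- flux: small white bottle with red cap, 32 mm across, 62 mm high, origin under its centre; leave it
- screwdriver: yellow-handled screwdriver lying flat, 170 mm long; leave it
- dish: steel parts dish 72 mm across, 22 mm high, origin under its centre; leave it
- tin: yellow round tin 56 mm across, 18 mm high, origin under its centre; leave it
Mind the look-alikes: they are no part of the job. What is shaped like the card but blue, red or yellow is not meant.

How it is judged:
On the way, in this order (a step that is already met when the one before it is completed fails the run):
1. the orange block is pressed (more than 2 N) fully home in the empty header, shoulder flush within 2 mm, wire entries outwards, the card still standing in the rack (z of plug_shoulder in the frame of card_header between -0.003 and 0.002 m and x of plug_shoulder in the frame of card_header between -0.003 and 0.003 m and y of plug_shoulder in the frame of card_header between -0.003 and 0.003 m and angle between the z axis of plug and the z axis of card, either way round below 0.12 rad and x of plug_front in the frame of card_header above 0.004 m and contact force between plug and card above 2 N and z of card in the frame of rack below 0.016 m and angle between card's own z axis and vertical below 0.12 rad), for 0.1 s.
2. the card is drawn up out of the rack (z of card in the frame of rack above 0.07 m and contact force between card and the fingers above 0.5 N), for 0.1 s.
At the end, for the whole second after the job is handed in: Held still by its handle (tool within 30 mm of it), clear of the rack, lower edge above 80 mm; card_face within 20 mm of the focus, square to the lens and level within 0.17 rad, handle up; orange block still home: flush within 2 mm, centred within 3 mm, entries outwards (z of plug_shoulder in the frame of card_header between -0.003 and 0.002 m and x of plug_shoulder in the frame of card_header between -0.003 and 0.003 m and y of plug_shoulder in the frame of card_header between -0.003 and 0.003 m and angle between the z axis of plug and the z axis of card, either way round below 0.12 rad and x of plug_front in the frame of card_header above 0.004 m and distance between card_face and focus below 0.02 m and angle between the x axis of card and the x axis of focus, either way round below 0.17 rad and angle between the y axis of card and the y axis of focus, either way round below 0.17 rad and angle between card's own z axis and vertical below 0.9 rad and angle between card's own x axis and vertical below 1.47 rad and height (world z) of card above 0.08 m and contact force between card and the fingers above 1 N and distance between the grasp point and card_handle below 0.03 m and contact force between card and rack below 0.05 N and linear speed of card below 0.02 m/s and angular speed of card below 0.15 rad/s); the arm keeps its last pose, push and grip.
It fails at once if another card is moved more than 15 mm (distance of any of card_b, card_c from where it was at the start of the episode above 0.015 m).
It fails at once if the blue block, spool, bottle, screwdriver, dish or tin is moved more than 30 mm (distance of any of plug_blue, spool, flux, screwdriver, dish, tin from where it was at the start of the episode above 0.03 m).
It fails at once if the inspection camera is pushed (its focus point moves more than 10 mm) (distance of focus from where it was at the start of the episode above 0.01 m).
It also fails if it takes over 67 s, if anything falls off the work surface, if the arm or the gripper's body presses on something with over 40 N, if the wrist force passes 120 N, or if a joint passes its speed limit or range.

## Robot

A 7-joint arm with a two-finger parallel gripper is mounted at the origin on the work surface. World frame = base frame: x ahead of the robot, y to its left, z up, the work surface at z = 0. Lengths are in m, angles in rad, forces in N, time in s.
With the tool pointing down it reaches from about 0.425 to 0.875 m from the base axis. Payload 4.7 kg.
Tool frame: the origin (TCP) lies midway between the tips of the shut fingers; the grasp point (between the pads) lies 19 mm behind it; z points along the fingers, y is the line along which they close (so a half turn about z gives the same grasp; the last joint's range is limited). The gripper opens to 87 mm and grips with 3 to 60 N. Pads are 19 mm wide; open, the fingers measure 117 mm over their backs; the gripper's body (75 mm by 190 mm) begins 51 mm behind the grasp point.
Start: joints at [1.15, 0.321, -0.07, 1.45, 0.023, 1.371, -0.057], TCP at [0.274, -0.59, 0.223] pointing down, gripper open.
Joint ranges: [-2.86, 2.86], [-0.3, 2.09], [-1.38, 1.24], [0.06, 2.45], [-1.56, 4.7], [0.09, 2.05], [-2.69, 2.69]. Speed limits (rad/s): [2.57, 2.57, 3.14, 3.14, 3.14, 3.14, 3.14].

## Interface

Orientations are given as a rotation vector (axis times angle).
In Python, from bench import ctrl gives the robot as it stands. The module is installed in compiled form; this text tells all that it offers.
- The arm moves only by the shell command python3 -m handwheel 'ROWS' [FORCE]. ROWS is JSON, a list of rows, each a list of 7 numbers: the finger opening in m, from 0 to 0.087, then the shift along the tool's x, y, z in m, then the turn, a rotation vector about the tool's x, y, z in degrees. A call has 1 to 12 rows; each row shifts and turns the commanded pose from where the row before left it, along the tool's axes as they then stand; what a row does not reach is not made up. A row lasts 1/8 s, in which the tool goes at most 62.5 mm and 10.7 degrees, less where a joint would pass 70% of its speed; a pose out of reach is approached as far as the arm can. A call is refused whole if a number of a shift passes 0.0625 or a number of a turn 10.7, either way. A call with a gripper value outside its range is refused whole. The fingers move at their own pace and stop on an object; FORCE is the grip in N (left out, the last holds). Time passes only in rows, so rows that do not move let the fingers close. It gives the time, the measured TCP pose, the force, the opening and the grip force at its end, in the units of the state.
- ctrl.get_state(): the state, without advancing time (a new reading comes with each control period).
- ctrl.get_image(name): name is "scene" or "top" or "wrist"; returns (picture, depth): 480x640x3 uint8, blue, green, red; 480x640 float32, m along the optical axis (not along the pixel's ray), 0 where there is no reading.
- ctrl.camera_info(name): a dict with "intrinsics" (3x3 intrinsics, pixels), "R" (3x3) and "t" (3): a world point X has camera coordinates R X + t. Camera axes: x right, y down, z forward; pixel columns grow to the right and rows downward; lengths in m; the calibration is good to about 2 mm. A picture is of the moment at which its call begins: read the wrist's pose just before it. camera_info takes no time and is no camera call; for the wrist camera it gives the pose at the moment of the call.
- ctrl.close_job(): hands the job in; it is judged then, once.
The state is a dict: "time": time; "joint_positions": joint angles; "qd": joint speeds; "joint_torque": joint torques, N m; "position": TCP position; "tool_rot": TCP orientation; "ft_force": force on the tool from outside, world axes, zero at the start; "torque": the same for the moment, N m; "grip_width": opening from 0.0 (shut) to 1.0 (fully open); "grip_force": force on a finger pad.
Only numpy, scipy, OpenCV 4.12 (cv2) and the standard library are available. Lean on these libraries where they do the work, as an engineer would, in place of code of your own. Each camera call takes 0.05 s, during which the arm holds its last target. There are 200 camera calls.

## Working session

There is one attempt and no reset: what is moved stays moved. The work goes in short steps, Python scripts to look and compute and a shell command to move; the robot and the scene stay as the last step left them, time stands still between calls to the robot, and variables do not carry over. Pictures are saved under pics/ and viewed, at most 10 in all, crops included, and the job is handed in when it is done.

```bash
mkdir -p pics; cat > h.py <<'E'
import numpy as np,cv2
from scipy.spatial.transform import Rotation as R
from bench import ctrl
def snap(n):
    i=ctrl.camera_info(n); im,d=ctrl.get_image(n); return im,d,i
def cloud(d,i):
    K=np.array(i["intrinsics"]);v,u=np.indices(d.shape)
    c=np.stack([(u-K[0,2])/K[0,0]*d,(v-K[1,2])/K[1,1]*d,d],-1)
    w=(c-np.array(i["t"]))@np.array(i["R"]); w[d<=0]=np.nan; return w
def shift(target,Rt=None):
    s=ctrl.get_state(); r=R.from_rotvec(s["tool_rot"])
    o=r.inv().apply(np.array(target)-s["position"])
    t=None if Rt is None else np.degrees((r.inv()*R.from_matrix(Rt)).as_rotvec())
    return o.round(4),t
E
python3 - <<'E'
from h import *
s=ctrl.get_state();print(s)
print(R.from_rotvec(s["tool_rot"]).as_matrix().round(3))
for n in("scene","top"):
    im,d,i=snap(n);cv2.imwrite(f"pics/{n}0.png",im);np.savez(f"{n}0.npz",im=im,d=d,w=cloud(d,i))
    print(n,np.array(i["R"]).round(2).tolist(),np.array(i["t"]).round(2))
E
```

```text
{'time': 0.0, 'joint_positions': array([ 1.15009513,  0.32182791, -0.07007524,  1.45169167,  0.02258918,
        1.37078338, -0.05689122]), 'qd': array([ 0.00027532, -0.00051598, -0.00035631, -0.00173897, -0.00084978,
       -0.00068821,  0.00283806]), 'joint_torque': array([ 1.89363236e-04, -4.91285062e+01, -4.03685672e-01, -3.12524343e+01,
       -6.38834853e-02,  4.35897731e-02,  1.43640841e-04]), 'position': array([ 0.27351728, -0.58903591,  0.22144988]), 'tool_rot': array([-3.06582141e+00, -6.77260131e-01,  7.90045944e-04]), 'ft_force': array([-0.31317287,  0.72240118,  0.23469307]), 'torque': array([ 0.03759059, -0.03640979,  0.02148413]), 'grip_force': 0.0, 'grip_width': 0.9975620166683695}
[[ 0.907  0.421 -0.001]
 [ 0.421 -0.907  0.002]
 [-0.    -0.002 -1.   ]]
scene [[0.33, 0.94, 0.01], [0.64, -0.22, -0.73], [-0.69, 0.25, -0.68]] [-0.3  -0.17  1.51]
top [[0.01, -1.0, -0.01], [-0.99, -0.01, -0.16], [0.16, 0.01, -0.99]] [0.12 0.56 1.34]
```

View pics/scene0.png

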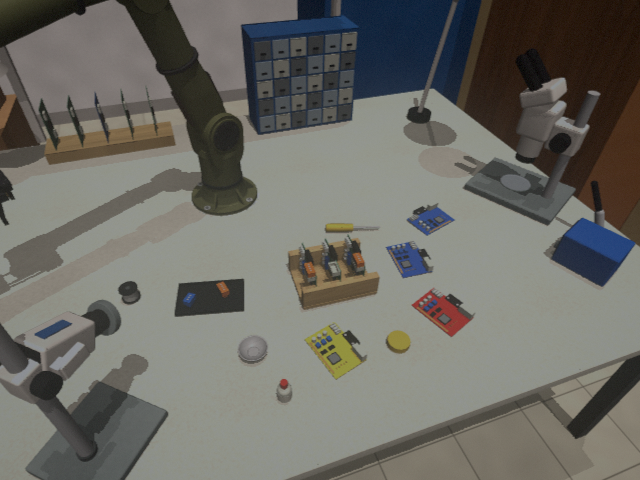

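View pics/top0.png

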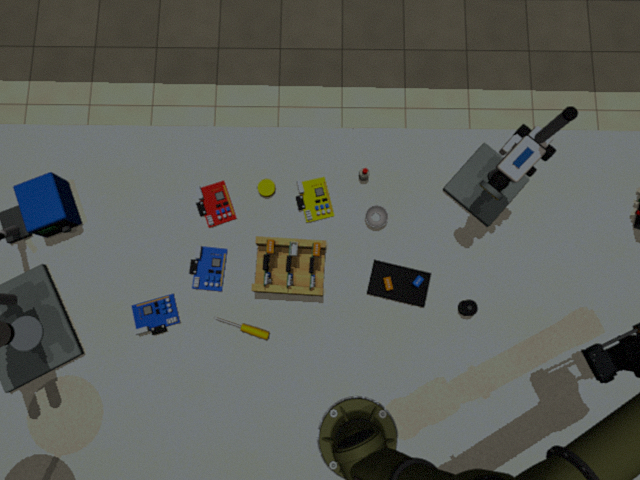

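The scene view shows the rack at (333,272), tray at (210,297) with the orange block at (223,289), and the inspection camera with its lens ring at (103,318). In the top view the rack is at (290,268), the orange block at (389,283) and the camera at (515,165).
Look-alikes: the cards in the rack have orange blocks at top (268,250) and (316,250), and the middle one (293,250) has a white header. The loose blue, red and yellow cards at (210,268), (157,315), (216,203) and (315,200) are not meant. For the block, orange in the tray (389,283) is the one, and blue (418,281) is not.

```bash
python3 - <<'E'
from h import *
t=np.load("top0.npz");s=np.load("scene0.npz")
def c(a,x,y,w,h): return cv2.resize(a["im"][y:y+h,x:x+w],(400,300),interpolation=cv2.INTER_CUBIC)
cv2.imwrite("pics/crop1.png",np.vstack([np.hstack([c(t,244,225,100,75),c(s,283,232,100,75)]),np.hstack([c(t,360,250,80,60),c(s,0,280,140,105)])]))
w=t["w"]; 
for n,(u,v) in dict(plug=(389,283),blue=(418,281),table=(350,330),trayfloor=(400,295),headR=(316,246),headM=(293,246),headL=(268,246),camtop=(520,160),rail1=(290,242),rail2=(290,295)).items(): print(n,w[v,u].round(4))
hsv=cv2.cvtColor(t["im"],cv2.COLOR_BGR2HSV)
m=(hsv[...,0]>4)&(hsv[...,0]<16)&(hsv[...,1]>180)&(hsv[...,2]>70)
n,l,st,ce=cv2.connectedComponentsWithStats(m.astype(np.uint8))
for k in range(1,n):
    if st[k,4]>20: 
        p=w[l==k];p=p[~np.isnan(p[:,0])]; print(st[k],p.mean(0).round(4),np.percentile(p[:,2],[5,50,95]).round(4),cv2.minAreaRect(p[p[:,2]>np.median(p[:,2])-.006][:,:2].astype(np.float32)*1000))
E
```

```text
plug [ 0.4424 -0.091   0.0277]
blue [ 0.4494 -0.1766  0.0273]
table [0.304  0.022  0.0005]
trayfloor [ 0.4088 -0.1266  0.0059]
headR [0.5363 0.1253 0.1168]
headM [0.5395 0.191  0.0919]
headL [0.5349 0.2598 0.1158]
camtop [ 0.7183 -0.3639  0.3282]
rail1 [0.5498 0.1994 0.0992]
rail2 [ 0.4051  0.202  -0.0014]
```

View pics/crop1.png

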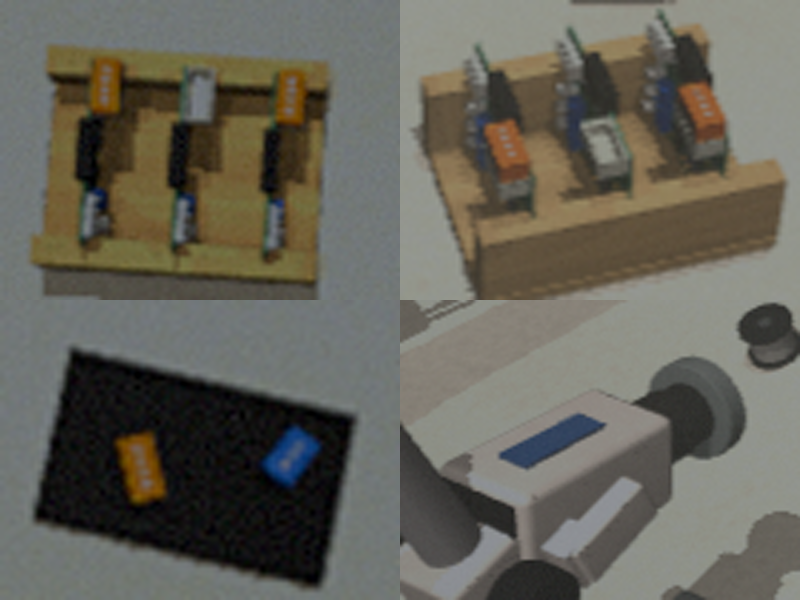

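The crops confirm the choice. The middle rack card (top crop, header at (197,95)) has the empty white header, which is at the far end and on the -y side. The orange block in the tray is at crop (141,468), and the lens ring is at (700,405). Next I move over the tray for a close look.

```bash
python3 -m handwheel '[[0.087,0.037,-0.043,-0.004,0,0,0],[0.087,0.037,-0.043,-0.004,0,0,0],[0.087,0.037,-0.043,-0.004,0,0,0],[0.087,0.037,-0.043,-0.004,0,0,0],[0.087,0.037,-0.043,-0.004,0,0,0],[0.087,0.037,-0.043,-0.004,0,0,0],[0.087,0.037,-0.043,-0.004,0,0,0],[0.087,0.037,-0.043,-0.004,0,0,0],[0.087,0.037,-0.043,-0.004,0,0,0],[0.087,0,0,0,0,0,0],[0.087,0,0,0,0,0,0]]' 20
python3 - <<'E'
from h import *
print(ctrl.get_state()["position"])
im,d,i=snap("wrist");cv2.imwrite("pics/w1.png",im);np.savez("w1.npz",im=im,d=d,w=cloud(d,i))
print(np.array(i["R"]).round(2).tolist(),-np.array(i["R"]).T@i["t"])
w=cloud(d,i);hsv=cv2.cvtColor(im,cv2.COLOR_BGR2HSV)
m=(hsv[...,0]>4)&(hsv[...,0]<18)&(hsv[...,1]>150)&(hsv[...,2]>60)
n,l,st,ce=cv2.connectedComponentsWithStats(m.astype(np.uint8))
for k in range(1,n):
    if st[k,4]>80:
        p=w[l==k];p=p[~np.isnan(p[:,0])]; print(st[k],p.mean(0).round(4),np.percentile(p[:,2],[5,50,95]).round(4),cv2.minAreaRect(p[p[:,2]>np.percentile(p[:,2],60)-.005][:,:2].astype(np.float32)*1000))
E
```

```text
time: 1.48
position: [0.4124, -0.0988, 0.2583]
tool_rot: [3.067, 0.678, -0.001]
ft_force: [0.3, -0.2, 0.1]
grip_width: 1.004
grip_force: 0.0
[ 0.41238985 -0.09876206  0.2582733 ]
[[0.42, -0.91, -0.0], [-0.88, -0.41, 0.24], [-0.22, -0.1, -0.97]] [ 0.47106777 -0.07125324  0.41935446]
[309 168  25  39 574] [ 0.4396 -0.0891  0.0257] [0.0017 0.0287 0.0301] ((440.29083251953125, -87.84959411621094), (38.169395446777344, 19.62978744506836), 12.857807159423828)
```

View pics/w1.png

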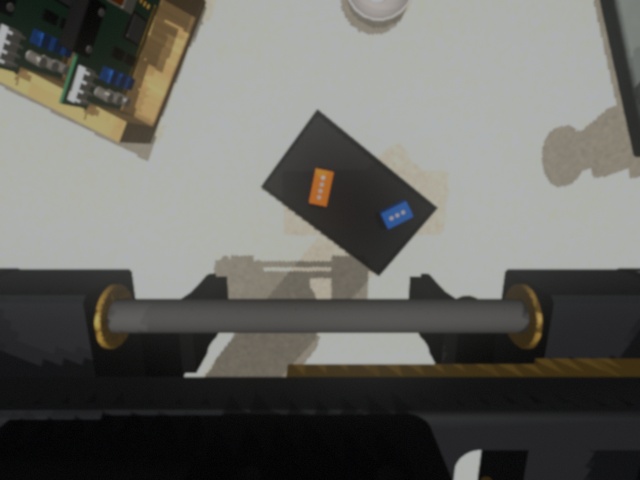

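Wrist view: the orange block is at (321,187) with its screw dots, and blue is at (397,215). It measures 38 x 19.6 mm with its top at 29 mm, centred at (0.440,-0.088) and 12.9° off x, which matches the description. I next look from the -y side for the wire entries.

```bash
python3 -m handwheel '[[0.087,0,0.045,0.04,0,0,6],[0.087,0,0.045,0.04,0,0,6],[0.087,0,0,0,0,0,0]]'
python3 - <<'E'
from h import *
im,d,i=snap("wrist");np.savez("w2.npz",im=im,d=d,w=cloud(d,i))
w=cloud(d,i);hsv=cv2.cvtColor(im,cv2.COLOR_BGR2HSV)
m=(hsv[...,0]>4)&(hsv[...,0]<18)&(hsv[...,1]>150)&(hsv[...,2]>60)
n,l,st,ce=cv2.connectedComponentsWithStats(m.astype(np.uint8))
for k in range(1,n):
    if st[k,4]>150:
        p=w[l==k];p=p[~np.isnan(p[:,0])]; print(st[k],p.mean(0).round(4),cv2.minAreaRect(p[p[:,2]>.025][:,:2].astype(np.float32)*1000))
        x,y=ce[k].astype(int)
        if w[y,x,2]<.05: cv2.imwrite("pics/w2.png",cv2.resize(im[max(0,y-40):y+40,max(0,x-50):x+50],(500,400),interpolation=cv2.INTER_CUBIC))
E
```

```text
time: 1.9
position: [0.4431, -0.1857, 0.1741]
tool_rot: [-3.118, -0.339, 0.01]
ft_force: [0.0, 0.2, -0.3]
grip_width: 1.003
grip_force: 0.0
[194 185  30  46 958] [ 0.4403 -0.088   0.0264] ((440.7119445800781, -88.05835723876953), (37.50968933105469, 20.609905242919922), 13.138252258300781)
```

View pics/w2.png

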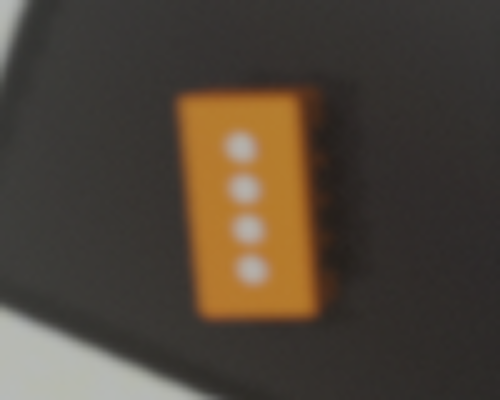

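The right (-y) flank at crop x≈320 shows dark notches at y≈150, 195, 240 and 285, so the entries seem to face -y. I check that along the raw pixels and work out the approach.

```bash
python3 - <<'E'
from h import *
z=np.load("w2.npz");im=z["im"]
# patch raw: red & saturation
sub=im[185:231,212:230]
print(sub[...,2][::1])
a=np.radians(13);Rt=np.array([[np.cos(a),np.sin(a),0],[np.sin(a),-np.cos(a),0],[0,0,-1]])
print(shift([.4405,-.088,.1],Rt))
E
```

```text
[[117 116 116 115 109  99  89  82  76  67  56  48  45  45  44  45  44  47]
 [152 153 153 149 139 119  98  84  77  68  57  48  44  44  43  44  46  48]
 [173 173 173 170 157 134 104  82  73  66  56  45  43  43  44  45  46  47]
 [180 180 179 176 166 141 109  82  71  64  53  44  41  42  43  44  45  48]
 [181 181 180 178 168 146 113  84  70  64  54  45  40  41  41  44  45  47]
 [181 181 180 178 169 148 115  84  70  62  53  44  40  39  40  44  45  47]
 [181 181 181 179 170 150 117  85  67  59  50  43  39  38  39  43  45  46]
 [181 181 181 179 172 153 120  85  63  53  46  39  39  38  41  42  45  45]
 [181 181 181 179 173 155 123  87  60  46  41  38  37  40  40  43  42  44]
 [181 181 181 180 174 157 126  88  60  45  38  38  38  38  41  42  42  43]
 [181 181 181 180 175 159 129  91  62  46  39  38  38  40  40  43  43  43]
 [181 181 181 180 176 161 131  94  65  49  44  40  38  40  41  42  43  44]
 [181 181 181 180 176 162 134  98  70  57  50  43  40  41  40  41  43  45]
 [181 181 181 181 177 164 137 102  75  64  57  47  41  39  40  42  42  45]
 [181 181 181 180 177 165 140 105  78  64  56  48 
[... 1735 characters left out ...]
4  41  44  44]
 [182 181 181 181 181 181 178 166 140 106  80  69  63  53  44  43  45  47]
 [181 181 181 181 181 181 178 167 143 110  83  71  64  55  48  46  47  48]
 [181 181 181 182 181 181 178 169 146 113  85  72  63  55  48  47  49  49]
 [181 181 181 181 181 181 179 170 148 115  85  69  61  53  48  47  49  49]
 [181 181 181 181 181 180 178 170 150 116  83  64  54  48  47  47  49  50]
 [176 176 176 176 176 176 173 165 146 113  78  56  49  45  46  46  48  49]
 [159 159 159 158 158 157 154 146 129 100  68  50  47  44  45  46  46  48]
 [123 123 122 122 122 120 117 111  97  76  57  46  45  45  46  45  47  47]]
(array([ 0.0174, -0.0939,  0.0765]), array([-0.24351662,  0.19934698, -0.37550479]))
```

Four dark entries show up clearly on the -y side (raw rows 9, 17, 25 and 33), so plug x already points at -y and no half-turn is needed. The inner finger must stay above the board edge, so I grip with the tips just above the shoulder.

```bash
python3 -m handwheel '[[0.045,0.0085,-0.047,0.038,0,0,-0.4],[0.045,0.0085,-0.047,0.038,0,0,0],[0.045,0,0,0.03,0,0,0],[0.045,0,0,0,0,0,0],[0.045,0,0,0,0,0,0]]'
python3 - <<'E'
from h import *
a=np.radians(13);Rt=np.array([[np.cos(a),np.sin(a),0],[np.sin(a),-np.cos(a),0],[0,0,-1]])
print(shift([.4405,-.088,.0165],Rt))
E
```

```text
time: 2.58
position: [0.4427, -0.087, 0.0742]
tool_rot: [3.119, 0.363, 0.004]
ft_force: [0.7, 0.5, 0.2]
grip_width: 0.553
grip_force: 0.0
(array([-0.0025,  0.0003,  0.0577]), array([ 0.08268952, -0.12307658,  0.25937557]))
```

```bash
python3 -m handwheel '[[0.045,-0.0025,0,0.03,0,0,0],[0.045,0,0,0.0275,0,0,0],[0.045,0,0,0,0,0,0],[0.01,0,0,0,0,0,0],[0.01,0,0,0,0,0,0],[0.01,0,0,0,0,0,0],[0.01,0,0,0,0,0,0]]' 25
python3 - <<'E'
from h import *
s=ctrl.get_state();print(s["position"],s["grip_width"]*87,s["grip_force"])
E
```

```text
time: 3.45
position: [0.4397, -0.0871, 0.0158]
tool_rot: [3.12, 0.364, 0.002]
ft_force: [0.1, 0.3, 4.2]
grip_width: 0.228
grip_force: 25.0
[ 0.43972181 -0.08711392  0.0157845 ] 19.86930065501674 25.000703930854797
```

```bash
python3 -m handwheel '[[0.01,0,0,-0.03,0,0,0],[0.01,0,0,-0.06,0,0,0],[0.01,0,0,-0.06,0,0,0],[0.01,0,0,-0.03,0,0,0],[0.01,0.0126,-0.0546,-0.016,0,0,0],[0.01,0.0126,-0.0546,-0.016,0,0,0],[0.01,0.0126,-0.0546,-0.016,0,0,0],[0.01,0.0126,-0.0546,-0.016,0,0,0],[0.01,0.0126,-0.0546,-0.016,0,0,0],[0.01,0,0,0,0,0,8],[0.01,0,0,0,0,0,8],[0.01,0,0,0,0,0,0]]'
python3 - <<'E'
from h import *
print(ctrl.get_state()["position"])
im,d,i=snap("wrist");w=cloud(d,i);cv2.imwrite("pics/w3.png",im);np.savez("w3.npz",im=im,d=d,w=w)
s=slice(None)
# white header pixels: bright, low saturation, z .09-.11
z=w[...,2];hsv=cv2.cvtColor(im,cv2.COLOR_BGR2HSV)
m=(z>.095)&(z<.109)&(hsv[...,1]<60)&(hsv[...,2]>90)
n,l,st,ce=cv2.connectedComponentsWithStats(m.astype(np.uint8))
for k in range(1,n):
    if st[k,4]>60:p=w[l==k];print(st[k],p.mean(0).round(4),cv2.minAreaRect(p[:,:2].astype(np.float32)*1000))
m=(z>.055)&(z<.078)&(hsv[...,0]>10)&(hsv[...,0]<28)&(hsv[...,1]>60)
n,l,st,ce=cv2.connectedComponentsWithStats(m.astype(np.uint8))
for k in range(1,n):
    if st[k,4]>150:p=w[l==k];print("rail",st[k],p.mean(0).round(4),cv2.minAreaRect(p[:,:2].astype(np.float32)*1000))
m=(z>.108)&(z<.122)&(hsv[...,2]<60)
n,l,st,ce=cv2.connectedComponentsWithStats(m.astype(np.uint8))
for k in range(1,n):
    if st[k,4]>60:p=w[l==k];print("handle",st[k],p.mean(0).round(4),cv2.minAreaRect(p[:,:2].astype(np.float32)*1000))
E
```

```text
time: 4.95
position: [0.4373, 0.1934, 0.2749]
tool_rot: [3.141, -0.071, -0.0]
ft_force: [-0.1, 0.0, -0.6]
grip_width: 0.228
grip_force: 25.0
[0.43734248 0.19343294 0.27489658]
[305  98  25  47 515] [0.5309 0.1912 0.1002] ((529.8385009765625, 190.04347229003906), (21.096359252929688, 38.85612869262695), 86.97904968261719)
[305 200  12  36 227] [0.4409 0.201  0.0968] ((443.1132507324219, 200.06222534179688), (10.4481201171875, 35.01958084106445), 87.32331848144531)
[237 204  13  33 242] [0.4443 0.2659 0.0964] ((443.4460754394531, 264.2811279296875), (10.694725036621094, 30.929271697998047), 87.84916687011719)
[373 204  12  33 218] [0.438  0.1361 0.0969] ((438.18548583984375, 135.06231689453125), (11.274897575378418, 30.947002410888672), 86.60418701171875)
rail [ 199   87  214   24 3559] [0.5558 0.2053 0.0657] ((554.6432495117188, 200.23056030273438), (204.9574737548828, 20.249950408935547), 87.15962219238281)
rail [ 209  226  195   22 3541] [0.4173 0.2071 0.0654] ((417.2235107421875, 207.08538818359375), (204.96380615234375, 22.391101837158203), 87.36381530761719)
```

View pics/w3.png

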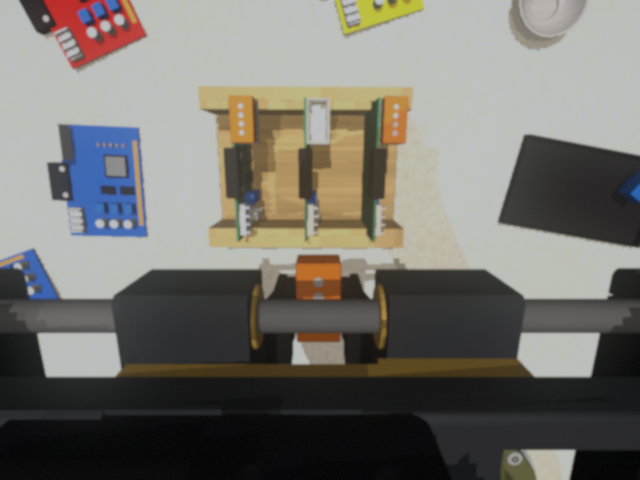

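The wrist view shows the empty white header at (318,120) between two finished blocks at (241,118) and (395,118), with the plug held at (318,285). The header fit is (0.5298,0.1900), and the rails predict (0.5303,0.1901) at yaw -2.75°, so they agree. I now measure the held plug with the same camera to cancel its bias.

```bash
python3 - <<'E'
from h import *
s=ctrl.get_state();r=R.from_rotvec(s["tool_rot"]);q=np.load("w3.npz");im,w=q["im"],q["w"]
hsv=cv2.cvtColor(im,cv2.COLOR_BGR2HSV)
m=(hsv[...,0]>2)&(hsv[...,0]<20)&(hsv[...,1]>140)&(w[...,2]>.2)
m[:,:280]=0;m[:,360:]=0;m[:250]=0;m[345:]=0
p=r.inv().apply(w[m]-s["position"]);print(len(p))
t=p[np.abs(p[:,2]-np.median(p[:,2]))<.004]
print("tool frame top: z",np.percentile(t[:,2],[5,50,95]),"x",t[:,0].min(),t[:,0].max(),"y",t[:,1].min(),t[:,1].max())
zs=np.percentile(p[:,2],[2,25,50,75,98]);print(zs)
fr=p[p[:,2]>-.012];print("front face x",np.percentile(fr[:,0],[5,50,95]) if len(fr) else 0)
vis=np.argwhere(m);print(vis.min(0),vis.max(0))
print("tool x in world deg",np.degrees(np.arctan2(*r.as_matrix()[[1,0],0])))
E
```

```text
2089
tool frame top: z [-0.01396413 -0.01295582 -0.01156207] x -0.018220325130772916 0.019567714399215265 y -0.009875001179631776 0.010479003341072685
[-0.08106873 -0.013393   -0.0128877  -0.01236346 -0.00356217]
front face x [0.00501707 0.01899443 0.01936128]
[256 295] [340 341]
tool x in world deg -2.53804391046641
```

```bash
python3 -m handwheel '[[0.01,0.046,0,0.02,0,0,0.2],[0.01,0.046,0,0.025,0,0,0],[0.01,0,0,0.045,0,0,0],[0.01,0,0,0.045,0,0,0],[0.01,0,0,0,0,0,0],[0.01,0,0,0,0,0,0]]'
python3 - <<'E'
from h import *
a=np.radians(-2.75);Rt=np.array([[np.cos(a),np.sin(a),0],[np.sin(a),-np.cos(a),0],[0,0,-1]])
print(shift([.5294,.1900,.120],Rt))
E
```

```text
time: 5.75
position: [0.5304, 0.1893, 0.1417]
tool_rot: [-3.14, 0.078, -0.003]
ft_force: [0.0, 0.5, -0.8]
grip_width: 0.227
grip_force: 25.0
(array([-0.0011, -0.0007,  0.0217]), array([-0.04039847, -0.1151645 , -0.09094262]))
```

```bash
python3 -m handwheel '[[0.01,-0.001,-0.0007,0.02,0,0,0],[0.01,0,0,0,0,0,0],[0.01,0,0,0.004,0,0,0],[0.01,0,0,0.004,0,0,0],[0.01,0,0,0.003,0,0,0],[0.01,0,0,0,0,0,0]]'
python3 - <<'E'
from h import *
print(shift([.5294,.1900,.104])[0],ctrl.get_state()["ft_force"])
E
```

```text
time: 6.5
position: [0.5286, 0.1895, 0.1089]
tool_rot: [3.141, -0.079, 0.0]
ft_force: [1.1, 0.8, -0.6]
grip_width: 0.229
grip_force: 25.0
[ 0.0008 -0.0005  0.0049] [ 1.05713329  0.77204511 -0.55543478]
```

```bash
python3 -m handwheel '[[0.01,0.0004,0,0.003,0,0,0],[0.01,0,0,0.002,0,0,0],[0.01,0,0,0.001,0,0,0],[0.01,0,0,0,0,0,0]]'
```

```text
time: 7.0
position: [0.529, 0.1899, 0.1038]
tool_rot: [3.141, -0.079, 0.001]
ft_force: [-1.9, 0.6, 5.0]
grip_width: 0.227
grip_force: 25.0
```

```bash
python3 -m handwheel '[[0.01,0,0,0.001,0,0,0],[0.01,0,0,0.0005,0,0,0],[0.01,0,0,0,0,0,0],[0.01,0,0,0,0,0,0]]'
python3 - <<'E'
from h import *
im,d,i=snap("wrist");np.savez("w4.npz",im=im,d=d,w=cloud(d,i))
im,d,i=snap("scene");cv2.imwrite("pics/s4.png",cv2.resize(im[225:300,283:383],(800,600),interpolation=cv2.INTER_CUBIC))
E
```

```text
time: 7.5
position: [0.5295, 0.1901, 0.1037]
tool_rot: [3.14, -0.079, 0.002]
ft_force: [-3.8, -0.8, 13.7]
grip_width: 0.226
grip_force: 25.0
```

View pics/s4.png

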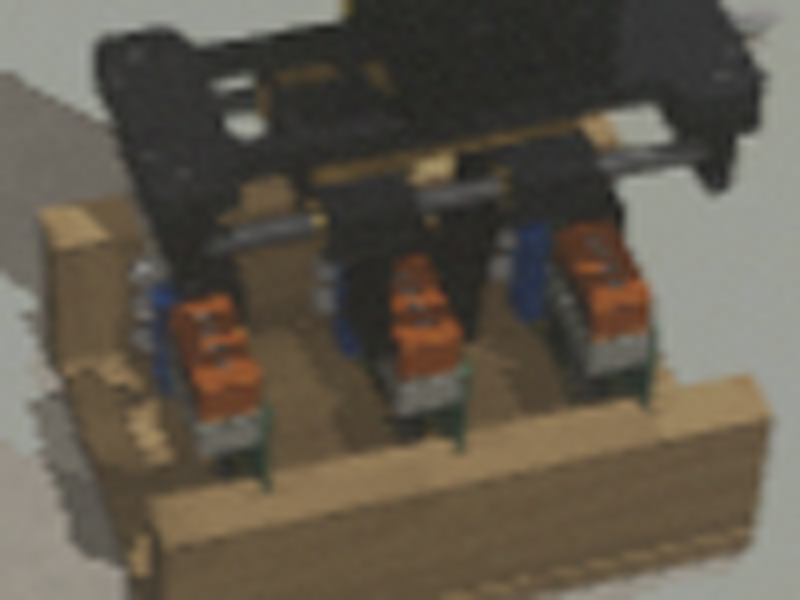

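The scene view shows the block seated at (425,310), at the same height on its header as the neighbours at (215,350) and (605,275), pressed with 13.7 N. I release, rise and verify.

```bash
python3 -m handwheel '[[0.036,0,0,0,0,0,0],[0.036,0,0,0,0,0,0],[0.036,0,0,0,0,0,0],[0.036,0,0,-0.03,0,0,0],[0.036,0,0,-0.06,0,0,0],[0.036,-0.046,0,-0.03,0,0,0],[0.036,-0.046,0,-0.03,0,0,0],[0.036,0,0,0,0,0,0]]'
python3 - <<'E'
from h import *
im,d,i=snap("wrist");w=cloud(d,i);np.savez("w5.npz",im=im,d=d,w=w)
z=w[...,2];hsv=cv2.cvtColor(im,cv2.COLOR_BGR2HSV)
m=(z>.105)&(z<.13)&(hsv[...,0]>2)&(hsv[...,0]<20)&(hsv[...,1]>140)
n,l,st,ce=cv2.connectedComponentsWithStats(m.astype(np.uint8))
for k in range(1,n):
    if st[k,4]>100:p=w[l==k];p=p[p[:,2]>np.median(p[:,2])-.004];print("block",np.median(p,0).round(4),cv2.minAreaRect(p[:,:2].astype(np.float32)*1000))
m=(z>.108)&(z<.125)&(hsv[...,2]<70)
n,l,st,ce=cv2.connectedComponentsWithStats(m.astype(np.uint8))
for k in range(1,n):
    if st[k,4]>60:p=w[l==k];print("handle",ce[k].round(),np.median(p,0).round(4),cv2.minAreaRect(p[:,:2].astype(np.float32)*1000))
a=np.radians(-2.75);Rt=np.array([[np.cos(a),np.sin(a),0],[np.sin(a),-np.cos(a),0],[0,0,-1]])
print(shift([.486,.2037,.086],Rt))
# camera head from scene
q=np.load("scene0.npz");W=q["w"];H=cv2.cvtColor(q["im"],cv2.COLOR_BGR2HSV)
for n in[(103,318),(100,305),(115,318),(112,328),(45,340),(70,325),(55,365),(85,345),(60,375),(35,355)]: print(n,W[n[1],n[0]].round(4),q["im"][n[1],n[0]])
q=np.load("top0.npz");W=q["w"];cv2.imwrite("pics/crop2.png",np.hstack([cv2.resize(q["im"][120:240,440:570],(433,400)),cv2.resize(np.nan_to_num(W[120:240,440:570,2]*600).clip(0,255).astype(np.uint8)[...,None].repeat(3,2),(366,400),interpolation=0)]))
E
```

```text
time: 8.6
position: [0.4358, 0.196, 0.2544]
tool_rot: [3.135, -0.075, 0.013]
ft_force: [0.5, -0.3, 0.5]
grip_width: 0.417
grip_force: 0.0
block [0.5331 0.2528 0.1167] ((533.1161499023438, 253.8411865234375), (19.58513832092285, 37.47064208984375), 86.72669982910156)
block [0.5267 0.1265 0.1167] ((526.6631469726562, 124.79073333740234), (19.756650924682617, 37.21076202392578), 86.14949035644531)
block [0.5285 0.1891 0.1168] ((528.2154541015625, 188.61341857910156), (18.344472885131836, 37.053245544433594), 86.90687561035156)
handle [234. 175.] [0.4862 0.2623 0.1133] ((488.88739013671875, 263.08465576171875), (2.8798203468322754, 42.75579833984375), 87.00187683105469)
handle [383. 173.] [0.4834 0.1394 0.1147] ((482.7267761230469, 138.90965270996094), (11.180962562561035, 43.18517303466797), 87.00350952148438)
handle [307. 178.] [0.4823 0.2018 0.1148] ((482.1885070800781, 201.99429321289062), (8.40077018737793, 35.97574234008789), 86.97685241699219)
(array([ 0.0477, -0.0124,  0.1671]), array([ 0.23406947, -0.32522743, -0.11204987]))
(103, 318) [ 0.681  -0.3127  0.2817] [45 46 46]
(100, 305) [ 0.6595 -0.3143  0.293 ] [83 84 82]
(115, 318) [ 0.6809 -0.2949  0.2743] [77 80 77]
(112, 328) [ 0.6872 -0.3047  0.2573] [78 81 79]
(45, 340) [ 0.7498 -0.3783  0.3398] [136 143 142]
(70, 325) [ 0.7154 -0.351   0.3217] [98 97 95]
(55, 365) [ 0.7814 -0.3711  0.315 ] [150 146 142]
(85, 345) [ 0.7341 -0.3392  0.2864] [76 80 84]
(60, 375) [ 0.7911 -0.3685  0.3008] [78 80 84]
(35, 355) [ 0.7726 -0.3904  0.3385] [37 39 39]
```

All three blocks have their tops at the same height (0.1167), so the plug is home. Next I move to the handle.

```bash
python3 -m handwheel '[[0.036,0.024,-0.006,0.01,0.2,-0.3,-0.1],[0.036,0.023,-0.005,0.03,0,0,0],[0.036,0,0,0.045,0,0,0],[0.036,0,0,0.033,0,0,0],[0.036,0,0,0,0,0,0],[0.036,0,0,0,0,0,0]]'
python3 - <<'E'
from h import *
a=np.radians(-2.75);Rt=np.array([[np.cos(a),np.sin(a),0],[np.sin(a),-np.cos(a),0],[0,0,-1]])
print(shift([.485,.203,.086],Rt))
E
```

```text
time: 9.4
position: [0.4845, 0.2037, 0.1336]
tool_rot: [-3.136, 0.076, 0.009]
ft_force: [-0.7, 0.8, 0.4]
grip_width: 0.415
grip_force: 0.0
(array([0.0008, 0.0009, 0.0476]), array([-0.28087887,  0.33469269, -0.0385136 ]))
```

View pics/crop2.png

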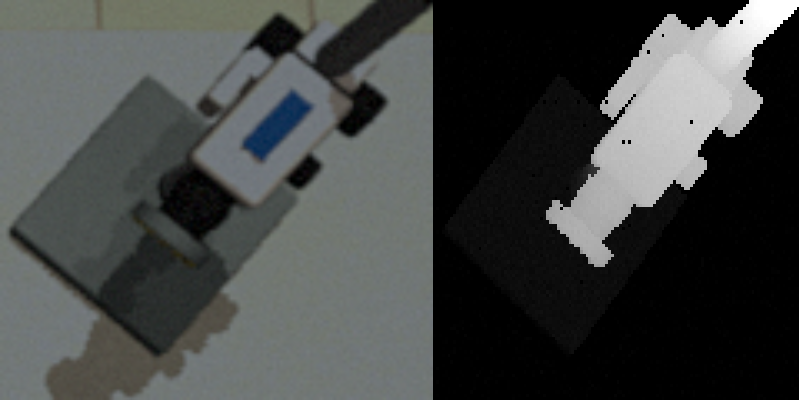

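The top view shows the camera head at crop (270,130) and the lens ring at (172,230), facing lower-left (-x,+y). Now I grasp the handle.

```bash
python3 -m handwheel '[[0.036,0.0008,0.0005,0.024,-0.2,0.2,0],[0.036,0,0,0.0235,0,0,0],[0.036,0,0,0,0,0,0],[0,0,0,0,0,0,0],[0,0,0,0,0,0,0],[0,0,0,0,0,0,0]]' 40
python3 - <<'E'
from h import *
# camera head: top face plane in top view, ring in top & scene
q=np.load("top0.npz");W=q["w"]
sub=W[120:240,440:570].reshape(-1,3);col=q["im"][120:240,440:570].reshape(-1,3).astype(float)
q2=np.load("scene0.npz");W2=q2["w"][290:400,0:140].reshape(-1,3);c2=q2["im"][290:400,0:140].reshape(-1,3).astype(float)
# white head top plane via RANSAC normal facing up
rng=np.random.default_rng(0)
def plane(P,test,th=.0025):
    best=None
    for _ in range(1500):
        a,b,c=P[rng.choice(len(P),3,False)];n=np.cross(b-a,c-a);l=np.linalg.norm(n)
        if l<1e-5: continue
        n/=l
        if not test(n): continue
        k=np.abs((P-a)@n)<th
        if best is None or k.sum()>best.sum(): best=k
    Q=P[best];m=Q.mean(0);n=np.linalg.svd(Q-m)[2][2];return n*np.sign(n[2]),m,best
for P,C,nm in((sub,col,"top"),(W2,c2,"scene")):
    k=(~np.isnan(P[:,0]))&(P[:,2]>.24)&(P[:,2]<.37);k&=(P[:,0]>.68)&(P[:,0]<.85)
    Q=P[k];n,m,b=plane(Q,lambda n:abs(n[2])>.7)
    print(nm,"head-top normal",n.round(3),"c",m.round(4),b.sum(),"tilt",np.degrees(np.arccos(n[2])),"az",np.degrees(np.arctan2(n[1],n[0])))
    r=cv2.minAreaRect((Q[b][:,:2]*1000).astype(np.float32));print(r)
E
```

```text
time: 10.15
position: [0.4851, 0.203, 0.0867]
tool_rot: [-3.141, 0.077, 0.0]
ft_force: [-0.5, -0.2, -0.3]
grip_width: 0.159
grip_force: 0.0
top head-top normal [-0.289  0.278  0.916] c [ 0.7236 -0.3685  0.3286] 733 tilt 23.629611775442918 az 136.09139141695795
((731.3596801757812, -375.67889404296875), (60.76942443847656, 115.52156829833984), 47.71149444580078)
scene head-top normal [-0.26   0.267  0.928] c [ 0.733  -0.3735  0.3331] 1339 tilt 21.895269126964354 az 134.1664083608666
((737.812744140625, -382.8819274902344), (61.815673828125, 128.28964233398438), 49.55270767211914)
```

```bash
python3 -m handwheel '[[0,0,0,0,0,0,0],[0,0,0,0,0,0,0],[0,0,0,-0.01,0,0,0],[0,0,0,-0.02,0,0,0],[0,0,0,-0.02,0,0,0],[0,0,0,-0.02,0,0,0],[0,0,0,-0.02,0,0,0],[0,0,0,-0.03,0,0,0],[0,0,0,-0.03,0,0,0],[0,0,0,-0.03,0,0,0],[0,0,0,0,0,0,0],[0,0,0,0,0,0,0]]' 40
python3 - <<'E'
from h import *
s=ctrl.get_state();r=R.from_rotvec(s["tool_rot"])
im,d,i=snap("top");w=cloud(d,i);np.savez("top6.npz",im=im,d=d,w=w)
im,d,i=snap("scene");cv2.imwrite("pics/s6.png",cv2.resize(im[150:330,250:450],(600,540)));np.savez("scene6.npz",im=im,d=d,w=cloud(d,i))
E
```

```text
time: 11.65
position: [0.4845, 0.2023, 0.2654]
tool_rot: [3.14, -0.077, -0.004]
ft_force: [-0.5, -0.4, -2.1]
grip_width: 0.132
grip_force: 40.0
```

View pics/s6.png

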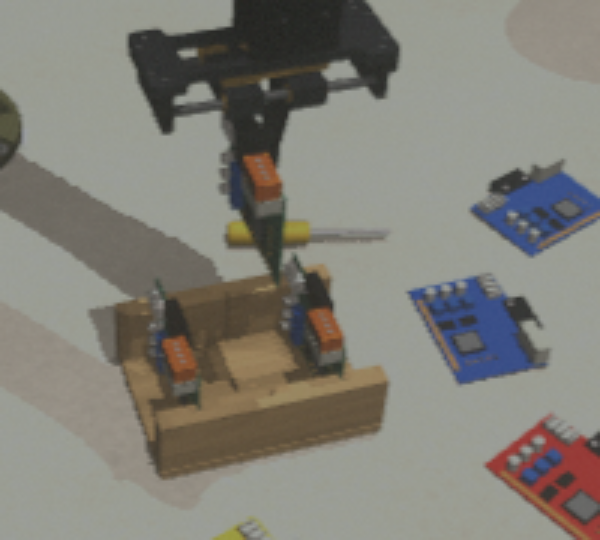

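The card is drawn out and held upright at (255,200) with the orange block fitted, and both neighbours are undisturbed. Now I take a wrist view of the lens ring from the front.

```bash
python3 -m handwheel '[[0,-0.0025,0.03,-0.006,0,0,0],[0,-0.0025,0.052,-0.006,0,0,0],[0,-0.0025,0.052,-0.006,0,0,0],[0,-0.0025,0.052,-0.006,0,0,0],[0,-0.0025,0.052,-0.006,0,0,0],[0,-0.0025,0.052,-0.006,0,0,0],[0,0,0.023,0,0,0,5],[0,0,0,0,0,0,10],[0,0,0,0,0,0,10],[0,0,0,0,0,0,10],[0,0,0,0,0,0,5],[0,0,0,0,0,0,0]]'
python3 -m handwheel '[[0,0,0,0,0,5,0],[0,0,0,0,0,8,0],[0,0,0,0,0,7,0],[0,0,0,0,0,0,0],[0,0,0,0,0,0,0]]'
python3 - <<'E'
from h import *
im,d,i=snap("wrist");w=cloud(d,i);cv2.imwrite("pics/w7.png",im);np.savez("w7.npz",im=im,d=d,w=w)
print(i["intrinsics"],-np.array(i["R"]).T@i["t"])
E
```

```text
time: 13.25
position: [0.4542, -0.109, 0.301]
tool_rot: [2.925, -1.144, -0.005]
ft_force: [-0.1, -1.0, -2.8]
grip_width: 0.131
grip_force: 40.0
time: 13.88
position: [0.4527, -0.1097, 0.3061]
tool_rot: [2.806, -1.102, 0.371]
ft_force: [0.4, -0.5, -1.6]
grip_width: 0.14
grip_force: 40.0
[[359.3995957    0.         317.97966425]
 [  0.         359.3995957  243.84655051]
 [  0.           0.           1.        ]] [ 0.46771846 -0.12368003  0.47890437]
```

View pics/w7.png

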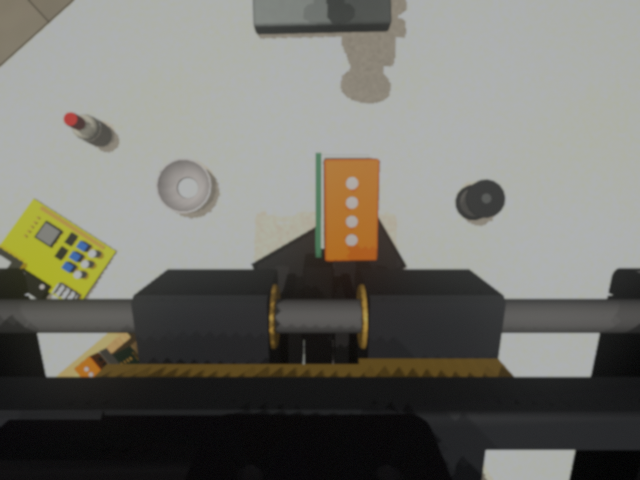

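The wrist camera looks too far down: only the camera foot shows, at (320,15). The card and block are intact at (350,210). I tilt further.

```bash
python3 -m handwheel '[[0,0,0,0,0,7,0],[0,0,0,0,0,8,0],[0,0,0,0,0,7,0],[0,0,0,0,0,0,0],[0,0,0,0,0,0,0]]'
python3 - <<'E'
from h import *
im,d,i=snap("wrist");w=cloud(d,i);cv2.imwrite("pics/w8.png",im);np.savez("w8.npz",im=im,d=d,w=w)
print(ctrl.get_state()["joint_positions"])
E
```

```text
time: 14.55
position: [0.4865, -0.1101, 0.2867]
tool_rot: [2.616, -1.035, 0.679]
ft_force: [-0.6, -0.4, -1.2]
grip_width: 0.136
grip_force: 40.0
[ 0.15403208 -0.30071422 -0.25148955  2.04504608  0.40299499  1.10238208
 -2.55670448]
```

View pics/w8.png

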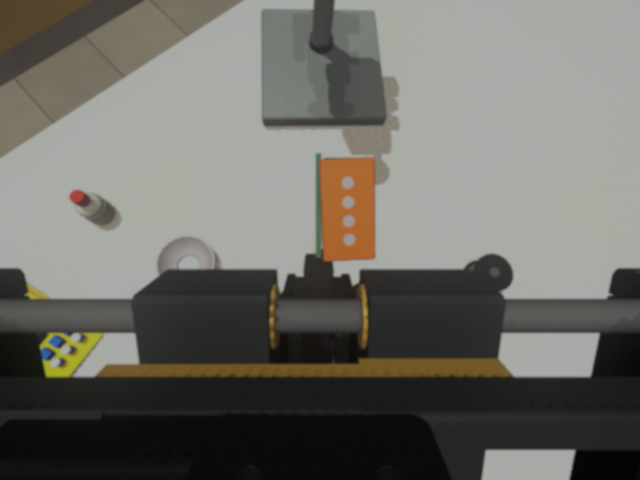

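Only the foot (320,65) and column are in view, and joint 7 is near its limit. I'll measure the lens numerically from the scene and top clouds instead. I've also used up my picture views, so I go by numbers from here.

```bash
python3 - <<'E'
from h import *
from scipy.optimize import least_squares
q=np.load("top0.npz");T=q["w"][120:240,440:570].reshape(-1,3);q=np.load("scene0.npz");S=q["w"][285:400,0:150].reshape(-1,3)
w8=np.load("w8.npz");f=w8["w"];m=(f[...,2]>.01)&(f[...,2]<.03)&(f[...,0]>.55)&(np.arange(480)[:,None]<130)
print("foot",cv2.minAreaRect((f[m][:,:2]*1000).astype(np.float32)))
q=np.load("top0.npz");W=q["w"];m=(W[...,2]>.008)&(W[...,2]<.035)&(W[...,0]>.55)&(W[...,1]<-.15);m[:, :440]=0;m[:,:]&=True
n,l,st,_=cv2.connectedComponentsWithStats(m.astype(np.uint8));k=1+np.argmax(st[1:,4]);print("foot top",cv2.minAreaRect((W[l==k][:,:2]*1000).astype(np.float32)))
for az,tl in((-44,22.8),):
    a,t=np.radians(az),np.radians(tl)
    X=np.array([np.cos(t)*np.cos(a),np.cos(t)*np.sin(a),np.sin(t)]);Y=np.array([-np.sin(a),np.cos(a),0]);Z=np.cross(X,Y)
    A=np.stack([X,Y,Z]);o=np.array([.67,-.31,.27])
    for nm,P in(("top",T),("scene",S)):
        P=P[~np.isnan(P[:,0])];P=P[P[:,2]>.18];L=(P-o)@A.T*1000
        L=L[(np.abs(L[:,1])<80)&(np.abs(L[:,2])<80)&(L[:,0]>-60)&(L[:,0]<170)]
        for b in list(range(-40,60,5))+[60,80,100,120,140]:
            s=L[(L[:,0]>=b)&(L[:,0]<b+5)]
            if len(s)>4: print(nm,b,len(s),"y",np.percentile(s[:,1],[2,98]).round(1),"z",np.percentile(s[:,2],[2,98]).round(1))
E
```

```text
foot ((751.3352661132812, -394.3943786621094), (179.823974609375, 201.36422729492188), 48.72352600097656)
foot top ((752.199951171875, -395.97003173828125), (182.2128448486328, 204.71453857421875), 48.624412536621094)
top -15 34 y [-33.6  21.1] z [-29.   22.9]
top -10 60 y [-38.4  20.8] z [-2.1 27.3]
top -5 54 y [-38.2  22.3] z [-2.7 28.9]
top 0 43 y [-40.8  18.1] z [-2.8 26.2]
top 5 34 y [-25.4  10.5] z [-3.9 15.2]
top 10 34 y [-26.5  10.6] z [-1.5 16.2]
top 15 36 y [-25.2  12.4] z [-4.2 15.7]
top 20 38 y [-26.6  13.5] z [-0.2 19.3]
top 25 37 y [-28.   12.5] z [-0.4 18.4]
top 30 38 y [-26.4  14.1] z [ 0.1 17.9]
top 35 36 y [-27.   11.8] z [-3.8 15.4]
top 40 51 y [-26.3  20.9] z [-22.4  20.8]
top 45 65 y [-34.4  23.2] z [-12.8  26.3]
top 50 56 y [-34.6  24.2] z [ 2.1 28.2]
top 55 60 y [-36.   24.7] z [-17.   27.5]
top 60 60 y [-34.5  24.9] z [-11.7  26.7]
top 80 90 y [-49.2  42. ] z [-5.4 27.6]
top 100 83 y [-46.6  45.4] z [-12.5  30.1]
top 120 75 y [-32.7  46.2] z [-8.8 29. ]
top 140 90 y [-52.6  48. ] z [-21.5  24.1]
scene -15 11 y [-8.4 20.7] z [-9.1 24.2]
scene -10 76 y [-26.2  21.3] z [-20.4  25.8]
scene -5 92 y [-23.6  22. ] z [-22.8  26. ]
scene 0 353 y [-37.8  20.5] z [-34.9  25.2]
scene 5 73 y [-38.1   9.5] z [-16.9  20.8]
scene 10 57 y [-14.9   9.8] z [-14.5  13.2]
scene 15 30 y [-14.9  12.1] z [-10.7  13.7]
scene 20 66 y [-18.   12.8] z [-16.2  15.7]
scene 25 68 y [-19.5  12.5] z [-18.5  16.2]
scene 30 69 y [-19.2  13.6] z [-16.8  16.5]
scene 35 23 y [-19.3  11.8] z [-11.4  16.3]
scene 45 65 y [-28.7  21.9] z [-28.9  23.7]
scene 50 134 y [-32.3  22.9] z [-30.1  24.7]
scene 55 125 y [-32.9  23.3] z [-28.5  24.6]
scene 60 129 y [-33.4  23.6] z [-22.1  24.8]
scene 80 113 y [-33.5  43.9] z [-15.7  27.1]
scene 100 185 y [-29.8  44.8] z [-22.7  27.2]
scene 120 236 y [-31.   45.7] z [-32.3  27.3]
scene 140 338 y [-30.7  48. ] z [-42.  24.]
```

```bash
cat > goal.py <<'E'
from h import *
def ax(az,tl):
    a,t=np.radians(az),np.radians(tl);X=np.array([np.cos(t)*np.cos(a),np.cos(t)*np.sin(a),np.sin(t)]);Y=np.array([-np.sin(a),np.cos(a),0]);return np.stack([X,Y,np.cross(X,Y)])
lens=np.array([.67,-.31,.27])+ax(-44,22.8).T@np.array([-.013,-.0085,-.005])
F=ax(-41.35,22.8);focus=lens-.15*F[0]
Rt=np.stack([F[1],F[0],-F[2]],1)           # tool x=card y, y=card x, z=-card z
tcp=focus-Rt@np.array([0,.001,.030])
E
python3 - <<'E'
from goal import *
print(lens,focus,tcp,np.linalg.det(Rt))
s=ctrl.get_state();r=R.from_rotvec(s["tool_rot"]);print(s["position"],r.as_matrix().round(3).tolist())
E
```

```text
[ 0.65686845 -0.3091354   0.26035298] [ 0.55306373 -0.2177801   0.20222564] [ 0.5436446  -0.20949062  0.22949402] 0.9999999999999997
[ 0.48652242 -0.11101633  0.2869953 ] [[0.638, -0.696, 0.33], [-0.581, -0.716, -0.387], [0.506, 0.056, -0.861]]
```

```bash
python3 -m handwheel '[[0,0,0,0,0,-10,0],[0,0,0,0,0,-10,0],[0,0,0,0,0,-10,0],[0,0,0,0,0,0,-10],[0,0,0,0,0,0,-10],[0,0,0,0,0,0,-10],[0,0,0,0,0,0,-10],[0,0,0,0,0,0,-10],[0,0,0,0,0,0,-10],[0,0,0,0,0,0,-10],[0,0,0,0,0,0,0]]'
python3 - <<'E'
from goal import *
print(shift(tcp,Rt)); s=ctrl.get_state();print(s["joint_positions"],R.from_rotvec(s["tool_rot"]).as_matrix().round(3).tolist())
E
```

```text
time: 15.98
position: [0.4867, -0.1117, 0.2869]
tool_rot: [3.026, 0.69, -0.064]
ft_force: [-0.5, 0.5, -0.7]
grip_width: 0.134
grip_force: 40.0
(array([0.0117, 0.1112, 0.0599]), array([-21.51868977,   7.57437057, -22.03387435]))
[ 0.18086807 -0.00381007 -0.04471216  1.69630134  0.04931955  1.47479556
 -0.99170494] [[0.9, 0.434, -0.032], [0.432, -0.901, -0.045], [-0.048, 0.027, -0.998]]
```

```bash
python3 -m handwheel '[[0,0,0,0,-7.2,2.5,-7.3],[0,0,0,0,-7.2,2.5,-7.3],[0,0,0,0,-7.2,2.5,-7.3],[0,0,0,0,0,0,0],[0,0,0,0,0,0,0]]'
python3 - <<'E'
from goal import *
print(shift(tcp,Rt)); s=ctrl.get_state();print(s["joint_positions"])
E
```

```text
time: 16.6
position: [0.4873, -0.1097, 0.2871]
tool_rot: [2.524, 1.141, 0.229]
ft_force: [-0.3, 0.2, -1.2]
grip_width: 0.134
grip_force: 40.0
(array([-0.0376,  0.0774,  0.0951]), array([-0.00141806,  0.029061  , -0.01115508]))
[ 0.11587061 -0.27431039 -0.11811735  1.98654326  0.25201687  1.13644252
 -0.79758298]
```

```bash
python3 -m handwheel '[[0,-0.008,0.01,0.02,0,0,0],[0,-0.01,0.02,0.025,0,0,0],[0,-0.01,0.02,0.025,0,0,0],[0,-0.006,0.017,0.015,0,0,0],[0,-0.0036,0.01,0.01,0,0,0],[0,0,0,0,0,0,0],[0,0,0,0,0,0,0]]'
python3 - <<'E'
from goal import *
print(shift(tcp,Rt)); s=ctrl.get_state();print(s["joint_positions"])
r=R.from_rotvec(s["tool_rot"]);M=r.as_matrix()
# orange block in top / wrist views, in card frame (x=tool y,y=tool x,z=-tool z), origin at card lower edge
for n in("wrist","top","scene"):
    im,d,i=snap(n);w=cloud(d,i);np.savez(n+"9.npz",im=im,d=d,w=w);hsv=cv2.cvtColor(im,cv2.COLOR_BGR2HSV)
    L=(w-s["position"])@M;C=np.stack([L[...,1],L[...,0],.0747-L[...,2]],-1)
    near=(np.abs(C[...,0])<.06)&(np.abs(C[...,1])<.08)&(C[...,2]>-.01)&(C[...,2]<.12)
    o=near&(hsv[...,0]>2)&(hsv[...,0]<20)&(hsv[...,1]>140)
    p=C[o]; print(n,"orange",len(p),*( [np.percentile(p,[3,50,97],axis=0).round(4).tolist()] if len(p) else []))
    g=near&(hsv[...,0]>45)&(hsv[...,0]<90)&(hsv[...,1]>90);p=C[g];print(n,"green",len(p),*( [np.percentile(p,[3,50,97],axis=0).round(4).tolist()] if len(p) else []))
E
```

```text
time: 17.48
position: [0.5437, -0.2069, 0.2287]
tool_rot: [2.52, 1.148, 0.229]
ft_force: [0.7, 0.0, -1.5]
grip_width: 0.139
grip_force: 40.0
(array([-0.0019,  0.0018, -0.0001]), array([ 0.00116724, -0.01978283,  0.33419977]))
[ 0.17718189 -0.09008649  0.0156286   1.95114111  0.24468164  0.94652133
 -0.63278954]
wrist orange 4631 [[-0.0005, 0.028, 0.1041], [0.0082, 0.0461, 0.1053], [0.0178, 0.0631, 0.1064]]
wrist green 0
top orange 86 [[0.0012, 0.0359, 0.0996], [0.0102, 0.0504, 0.1046], [0.0188, 0.065, 0.1084]]
top green 0
scene orange 167 [[0.0028, 0.0285, 0.0914], [0.0188, 0.0491, 0.1033], [0.0225, 0.0643, 0.1064]]
scene green 0
```

```bash
python3 - <<'E'
from goal import *
s=ctrl.get_state();M=R.from_rotvec(s["tool_rot"]).as_matrix()
q=np.load("wrist9.npz");im,w=q["im"],q["w"];hsv=cv2.cvtColor(im,cv2.COLOR_BGR2HSV)
L=(w-s["position"])@M;C=np.stack([L[...,1],L[...,0],.0747-L[...,2]],-1)
o=(np.abs(C[...,0])<.06)&(np.abs(C[...,1])<.08)&(C[...,2]>.1)&(C[...,2]<.112)&(hsv[...,0]>2)&(hsv[...,0]<20)&(hsv[...,1]>140)
p=C[o];print("block",cv2.minAreaRect((p[:,:2]*1000).astype(np.float32)))
m=p.mean(0);n=np.linalg.svd((p-m)[::5])[2][2];print("top normal in card frame",n*np.sign(n[2]))
# lens neighbourhood
P=(w.reshape(-1,3)-lens)@F.T;k=(np.abs(P[:,1])<.05)&(np.abs(P[:,2])<.05)&(P[:,0]>-.03)&(P[:,0]<.05)
print("wrist sees lens pts",k.sum(),np.percentile(P[k],[2,50,98],axis=0).round(4) if k.sum() else "")
for nm in("top","scene"):
    A=np.load(nm+"9.npz")["w"].reshape(-1,3);P=(A-lens)@F.T;k=(np.abs(P[:,1])<.05)&(np.abs(P[:,2])<.05)&(P[:,0]>-.03)&(P[:,0]<.012);P=P[k]
    print(nm,len(P),np.percentile(P,[2,50,98],axis=0).round(4).tolist())
E
```

```text
block ((9.120811462402344, 45.1083869934082), (37.244327545166016, 19.704994201660156), 89.98082733154297)
top normal in card frame [ 0.01467732 -0.00240771  0.99988938]
wrist sees lens pts 5081 [[-0.002  -0.0196 -0.0299]
 [-0.0002  0.0118 -0.001 ]
 [ 0.0082  0.0299  0.0219]]
top 136 [[0.0004, -0.0306, -0.016], [0.0058, 0.0001, 0.0243], [0.0117, 0.0298, 0.0324]]
scene 146 [[0.0029, -0.0175, -0.0176], [0.0078, 0.0202, 0.0199], [0.0116, 0.0298, 0.0309]]
```

The card is square in the grip and the block sits flush. The wrist camera sees the lens front, so I refine the axis with it.

```bash
python3 - <<'E'
from goal import *
w=np.load("wrist9.npz")["w"].reshape(-1,3);P=(w-lens)@F.T
k=(np.hypot(P[:,1],P[:,2])<.045)&(np.abs(P[:,0])<.006);Q=P[k]
for _ in range(4):
    m=np.median(Q,0);c=np.linalg.lstsq(np.c_[Q[:,1:],np.ones(len(Q))],Q[:,0],rcond=None)[0];r=Q[:,0]-np.c_[Q[:,1:],np.ones(len(Q))]@c;Q=Q[np.abs(r)<.0015]
print(len(Q),"x = a y + b z + c",c,"deg",np.degrees(np.arctan(c[:2])))
(cy,cz),rad=cv2.minEnclosingCircle((Q[:,1:]*1000).astype(np.float32));print(cy,cz,rad,np.percentile(Q,[0,100],axis=0).round(4))
E
```

```text
4251 x = a y + b z + c [ 0.02861173 -0.01110337 -0.00058088] deg [ 1.63888438 -0.63615009]
-0.7324010133743286 -1.4748106002807617 32.77591323852539 [[-0.0021 -0.0334 -0.0342]
 [ 0.0019  0.0306  0.0261]]
```

The ring fit gives a radius of 32.8 mm, a centre within 1.6 mm and an axis within 1.7°. I make a final small trim and settle.

```bash
python3 -m handwheel '[[0,-0.002,0.0018,0.001,0,0,0.3],[0,0,0,0,0,0,0],[0,0,0,0,0,0,0],[0,0,0,0,0,0,0],[0,0,0,0,0,0,0],[0,0,0,0,0,0,0]]'
python3 - <<'E'
from goal import *
print(shift(tcp,Rt)); s=ctrl.get_state();print(s["qd"].round(4),s["grip_force"])
ctrl.close_job()
E
```

```text
time: 18.38
position: [0.5436, -0.2104, 0.2282]
tool_rot: [2.523, 1.142, 0.23]
ft_force: [-0.4, 0.8, -1.7]
grip_width: 0.135
grip_force: 40.0
(array([ 0.0007,  0.    , -0.0014]), array([0.01087467, 0.00794588, 0.04305296]))
[ 0.0017 -0.0002  0.0005 -0.0002 -0.0001 -0.0015 -0.    ] 39.980885703116655
the job is handed in; nothing more can be done
```

The orange block is pressed home in the empty header, and the card is out of the rack, held still about 2 mm from the focus and within about 2° of square; I handed the job in at 18.4 s, no verdict was returned, and I viewed 11 pictures against the limit of 10.

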